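Snap the lifting knob into a lapping block and proof-pull it

ROBOT

A 6-joint arm with a two-finger parallel gripper is mounted at the origin on the work surface. World frame = base frame: x ahead of the robot, y to its left, z up, the work surface at z = 0. Lengths are in mm, angles in rad, forces in N, time in s.
With the tool pointing down it reaches from about 400 to 925 mm from the base axis. Payload 12.5 kg.
Tool frame: the origin (TCP) lies at the very end of the fingers, on their centre line; the grasp point (between the pads) lies 19 mm behind it (env.tcp_to_grasp is the distance from the TCP to the grasp point, in mm); z points along the fingers, x is the direction in which the jaws open and shut, and the axes are right-handed (so a half turn about z gives the same grasp; the last joint's range is limited). The gripper opens to 95 mm and grips with 3 to 60 N. Pads are 20 mm wide; open, the fingers measure 119 mm over their backs; the gripper's body (75 mm by 180 mm) begins 59 mm behind the grasp point.
Start: joints at [1.147, 0.491, 1.559, -0, 1.092, -0.106], TCP at [195.282, 593.727, 214.661] pointing down, gripper open.
Joint ranges: [-3.1, 3.1], [-0.84, 2.19], [0.05, 2.79], [-1.13, 4.28], [0.06, 2.93], [-2.69, 2.69]. Speed limits (rad/s): [2.22, 2.22, 2.79, 3.14, 3.14, 3.14].

INTERFACE

Orientations are given as [roll, pitch, yaw] about the fixed x, y, z axes, in that order (R = Rz(yaw) Ry(pitch) Rx(roll)).
In Python, from cell import env, vision, job gives the robot as it stands.
- The arm moves only by the shell command python3 -m pendant 'ROWS' [OPENING]. ROWS is JSON, a list of rows, each a list of 4 numbers: the shift along the tool's x, y, z in mm, then the turn about the tool's z in degrees. In form: [[tx, ty, tz, turn], ...]. A call has 1 to 8 rows; each row is the pose to reach, as a shift and turn from the pose measured when the call began, along the tool's axes at that moment; what a row does not reach only later rows make up. A row lasts 1/8 s, in which the tool goes at most 62.5 mm and 10.7 degrees, less where a joint would pass 70% of its speed; a pose out of reach is approached as far as the arm can. A call with a gripper value outside its range is refused whole. OPENING is the closure, from 0 (fully open) to 1 (shut), set as the call begins (- or left out, the last holds). The fingers move at their own pace and stop on an object; the grip force is fixed at half the most. Time passes only in rows, so rows that repeat a pose let the fingers close. It gives the time, the measured TCP pose, the force and the opening at its end, in the units of the state.
- env.state(): the state, without advancing time (a new reading comes with each control period).
- vision.read_camera(name): name is "scene" or "top" or "wrist"; returns a dict with "pixels" (480x640x3 uint8, red, green, blue), "intrinsics" (3x3 intrinsics, pixels), "R" (3x3) and "t" (3): a world point X has camera coordinates R X + t; the wrist camera has in their place "tool_from_camera" (4x4, takes a point from camera to tool coordinates, whose origin is the TCP and whose axes are the tool frame's). Camera axes: x right, y down, z forward; pixel columns grow to the right and rows downward; lengths in mm; the calibration is good to about 2 mm. A picture is of the moment at which its call begins: read the wrist's pose just before it. There is no depth.
- job.job_done(): hands the job in, once; it reports no verdict.
Trained networks look in a picture, given as the dict that the camera call returned (one of the last four; its "shot" number tells which), for a name from the list of things; names that differ only in an ending like _2 or _b are one class to them, and where a whole thing is asked for, a point or a joint stands for the part that bears it (a point fixed in the world has none). Each returns a list of dicts, best first, with "confidence" (0 to 1); they miss things now and then, are a little off and sometimes report something else, mostly with a low value. They report only what shows in the picture. A call takes as long as a camera call. They do not tell look-alikes from the thing itself.
- vision.find_in(picture, query): "at" ([x, y, z] in mm, in the coordinates of the camera as it stood for that picture, good to about 4 mm: the middle of the surface that is visible of it).
- vision.regions_of(picture, query): "pixels" (480x640 bool, what is visible of it).
The state is a dict: "t": time; "joints": joint angles; "qvel": joint speeds; "tau": joint torques, N m; "eef_pos": TCP position; "tcp_rot": TCP orientation; "ft_force": force on the tool from outside, world axes, zero at the start; "moment": the same for the moment, N m; "opening": opening from 0.0 (shut) to 1.0 (fully open).
Only numpy, scipy, OpenCV 4.12 (cv2) and the standard library are available. Lean on these libraries where they do the work, as an engineer would, in place of code of your own. Each camera call takes 0.05 s, during which the arm holds its last target.

TASK

One of the three brass lapping blocks on the lap plate has no fitting in its boss: take the dark snap-in lifting knob from the grey rack and press it gently straight down into that boss, past the click, until its flange is fully home. Then, still holding the knob, draw it straight up through its end play and proof-pull it with about 12 N for a good second to show that it is retained; the block must not lift off or be dragged on the lap, for the specimens are under it. Set the knob back down fully home and let go, leaving the other things where they were.

Things in the scene. Friction and masses are not known exactly. Their poses are not given: they have to be found in the camera images.
- lapper: bench-top lapping machine, fixed: round green base, stainless splash pan 400 mm across whose rim is 135 mm above the table, and in it the grey-brown lap plate, 330 mm across; origin on the machine's vertical axis at table level, z up; the plate's top lies 100 mm above the origin
- block: the brass lapping block WITHOUT a fitting, 2.1 kg (20.6 N: a stronger pull lifts it), loose on the lap plate on six 6 mm stone slips: disc 116 mm across, 18 mm thick; on it a brass boss 48 mm across, 32 mm high, with an open bore 26.6 mm across and 32 mm deep; in the bore a dark steel lock bush, a funnel narrowing to 20.4 mm. Origin on its axis at plate level, z up
- mouth (a point): centre of the bore's mouth on the boss's flat top, 56 mm above the block's origin, z up. Going in, the knob's balls meet the bush with the flange 10 to 18 mm above the mouth, resist with up to 8 to 13 N, and click through it at 2 to 10 mm; then it drops home freely. Clicked in, the knob has END PLAY: it lifts freely 0.4 to 7.5 mm (the bush's setting), then catches, stiffly, up to 25 N or more
- knob: snap-in lifting knob, 0.12 to 0.2 kg, the larger fitting in the grey rack: flange 40 mm across, 4 mm thick, rubber-faced below; on it a dark knurled cylinder 34 mm across (point knob_grip); under it the shank (point knob_tip). Origin on its axis at the flange's underside, z up. It stands upright, the flange resting on the rack's top; fully home, the flange lies flat on the boss (origin at the mouth)
- rack: fixed grey plastic rack of fittings, 170 x 70 mm and 60 mm high; origin under its centre, x along its length; the knob's hole is at x = +42 mm, the drive pin's at x = -48 mm
- block_k: bystander: another brass block on the plate, which already has such a dark knob (its top 106 mm above the plate)
- block_w: bystander: another brass block on the plate, carrying a dark steel weight 52 mm across (its top 84 mm above the plate)
- drive_pin: bystander: steel drive pin with a ball end in the rack's other hole, top 38 mm above the rack
- tray: fixed flat steel tray, 170 x 110 mm, 22 mm high, on the other side of the machine
- weight: bystander: dark steel weight 44 mm across, 44 mm high, in the tray
- grit_jar: bystander: small white-capped jar 48 mm across, 55 mm high, in the tray
- knob_grip (a point): point on the knob's axis 30 mm above its origin, in the middle of the dark grip, which reaches from 4 to 50 mm above the origin
- knob_tip (a point): end of the knob's steel shank, 30 mm below its origin; the shank is 19 mm across with a conical tip 12 mm across, and has three spring-loaded balls, nearly 3 mm proud, 20 mm below the origin; a conical collar, 24 mm across, leads up to the flange
There are look-alikes about, which are no part of the job. What is shaped like the block but purple is not meant.

How it is judged (in metres and radians):
On the way, in this order (a step that is already met when the one before it is completed fails the run):
1. the knob is pressed fully home in the bare block's bore (z of knob in the frame of mouth between -0.003 and 0.0015 m and horizontal distance between knob and mouth below 0.003 m and angle between the z axis of knob and the z axis of mouth, either way round below 0.08 rad), for 0.2 s.
2. the clicked-in knob, held in the fingers, is pulled straight up with about 12 N (8 to 15.5 N on the block, so that it bears on the plate with only 5 to 12.5 N) for most of a second, and is retained (contact force between block and lapper between 5 and 12.5 N and contact force between the fingers and knob above 4 N and z of knob in the frame of mouth below 0.0095 m and horizontal distance between knob and mouth below 0.003 m), for 0.8 s.
At the end, for the whole second after the job is handed in: the knob rests fully home in the bare block's bore (flange within 1.5 mm of the boss, within 3 mm of its axis, square within 0.08 rad), the block stands flat on the lap plate, both at rest and released (all of step 1 and linear speed of each of knob, block below 0.02 m/s and z of block in the frame of lapper below 0.102 m and angle between block's own z axis and vertical below 0.03 rad); the robot touches nothing.
It fails at once if the block lifted more than 3 mm off the lap plate (z of block in the frame of lapper above 0.103 m).
It fails at once if the block pushed or dragged more than 10 mm from where it stood (distance of block from where it was at the start of the episode above 0.01 m).
It fails at once if the knob slammed or forced down (the block bearing on the plate with over 120 N) (contact force between block and lapper above 120 N).
It fails at once if another block, the drive pin, or the weight or jar in the tray moved more than 20 mm (distance of any of block_k, block_w, drive_pin, weight, grit_jar from where it was at the start of the episode above 0.02 m).
It also fails if it takes over 64 s, if anything falls off the work surface, if the arm or the gripper's body presses on something with over 40 N, if the wrist force passes 120 N, or if a joint passes its speed limit or range.

## Working session

There is one attempt and no reset: what is moved stays moved. The work goes in short steps, Python scripts to look and compute and a shell command to move; the robot and the scene stay as the last step left them, time stands still between calls to the robot, and variables do not carry over. Pictures are saved under pics/ and viewed, and the job is handed in when it is done.

```bash
ls -la; mkdir -p pics; cat > h.py <<'E'
import numpy as np, cv2
from cell import env, vision, job
from scipy.spatial.transform import Rotation as Rn
def save(p,n): cv2.imwrite('pics/'+n, cv2.cvtColor(p['pixels'],cv2.COLOR_RGB2BGR))
def toolT(s=None):
    s=s or env.state(); T=np.eye(4); T[:3,:3]=Rn.from_euler('xyz',s['tcp_rot']).as_matrix(); T[:3,3]=s['eef_pos']; return T
def cam(p,T=None):
    # world_from_cam
    if 'R' in p:
        R=np.array(p['R']);t=np.array(p['t']);W=np.eye(4);W[:3,:3]=R.T;W[:3,3]=-R.T@t;return W
    return T@np.array(p['tool_from_camera'])
def ray(p,uv,W):
    K=np.array(p['intrinsics']);d=W[:3,:3]@np.linalg.solve(K,[uv[0],uv[1],1.]);return W[:3,3],d
def atz(p,uv,W,z):
    o,d=ray(p,uv,W);return o+d*(z-o[2])/d[2]
def proj(p,X,W):
    c=np.linalg.inv(W)@np.append(X,1);q=np.array(p['intrinsics'])@c[:3];return q[:2]/q[2]
def tri(rays):
    A=0;b=0
    for o,d in rays:
        d=d/np.linalg.norm(d);M=np.eye(3)-np.outer(d,d);A=A+M;b=b+M@o
    return np.linalg.solve(A,b)
E
python3 - <<'E'
from h import *
s=env.state();print(s, env.tcp_to_grasp)
for c in ['scene','top','wrist']:
    p=vision.read_camera(c);save(p,c+'0.png')
    W=cam(p,toolT())
    print(c,W[:3,3].round())
    for q in ['knob','block','mouth','rack','block_k','block_w','lapper','drive_pin','tray']:
        try:
            for r in vision.find_in(p,q)[:4]:
                X=W@np.append(r['at'],1); print(c,q,round(r['confidence'],2),X[:3].round(),proj(p,X[:3],W).round())
        except Exception as e: print(c,q,e)
print(env.state()['t'])
E
```

```text
total 12
drwxr-xr-x  3 agent agent 4096 Dec  7 05:37 .
drwxr-xr-x 23 root  root  4096 Dec  7 05:37 ..
drwxr-xr-x  2 agent agent 4096 Dec  7 05:37 pics
{'t': 0.0, 'joints': array([ 1.14740320e+00,  4.91536479e-01,  1.55947923e+00, -2.25228898e-05,
        1.09170213e+00, -1.05603868e-01]), 'qvel': array([ 1.03900990e-03,  2.10237338e-03, -1.54754879e-05, -1.37394690e-03,
        9.67692824e-04, -1.84474874e-03]), 'tau': array([ 1.20184170e-03, -6.12630486e+01, -2.58187097e+01,  6.92599732e-02,
        4.81508137e-02, -1.02142719e-04]), 'eef_pos': array([195.17036532, 593.47122907, 214.06583549]), 'tcp_rot': array([-3.14149391e+00,  1.12102144e-03,  1.25301752e+00]), 'ft_force': array([ 1.3492893 , -0.90383632, -0.38335225]), 'moment': array([-0.00303904,  0.00500833, -0.02532301]), 'opening': 1.0016361346890008} 18.8
scene [1043. -341.  808.]
scene knob 0.9 [ 492. -376.  100.] [120. 326.]
scene block 0.96 [596. 104. 130.] [374. 229.]
scene block 0.87 [ 652. -288.   27.] [216. 387.]
scene block 0.74 [682.  17. 123.] [367. 282.]
scene block 0.73 [567. -18. 126.] [314. 250.]
scene mouth 
[... 1205 characters left out ...]
6 [ 634. -282.   26.] [432. 198.]
top rack 0.86 [ 428. -378.   60.] [477. 282.]
top block_k 0.98 [548.   0. 121.] [316. 225.]
top block_k 0.97 [668.  32. 124.] [303. 172.]
top block_k 0.66 [ 634. -287.   26.] [433. 198.]
top block_k 0.56 [577. 112. 124.] [267. 211.]
top block_w 0.98 [548.   0. 121.] [316. 225.]
top block_w 0.97 [668.  32. 124.] [303. 172.]
top block_w 0.66 [ 634. -287.   26.] [433. 198.]
top block_w 0.56 [577. 112. 124.] [267. 211.]
top lapper 0.64 [611.  51. 101.] [295. 199.]
top tray 0.66 [402. 355.  56.] [162. 289.]
top tray 0.58 [453. 356.  -1.] [168. 270.]
wrist [119. 620. 385.]
wrist rack 0.7 [380. 399.   4.] [219. 399.]
wrist tray 0.91 [382. 396.   6.] [217. 402.]
1.5
```

View pics/scene0.png

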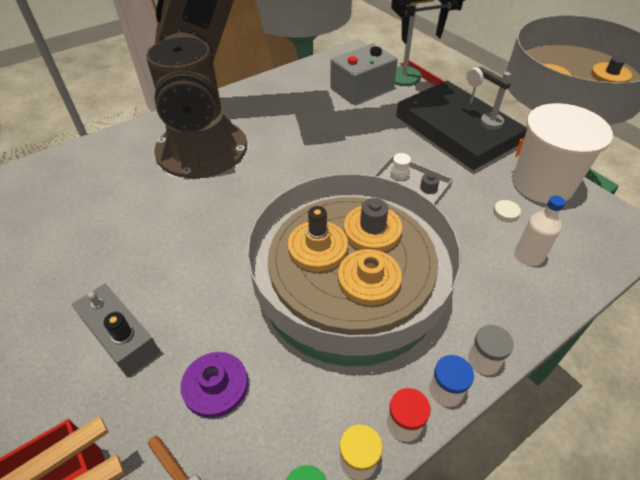

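View pics/top0.png

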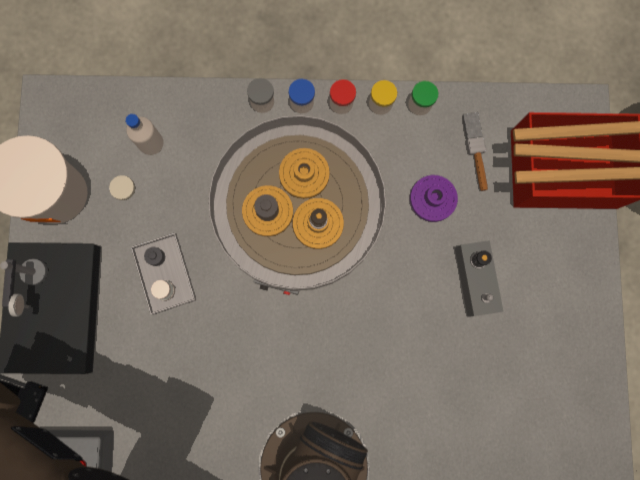

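View pics/wrist0.png

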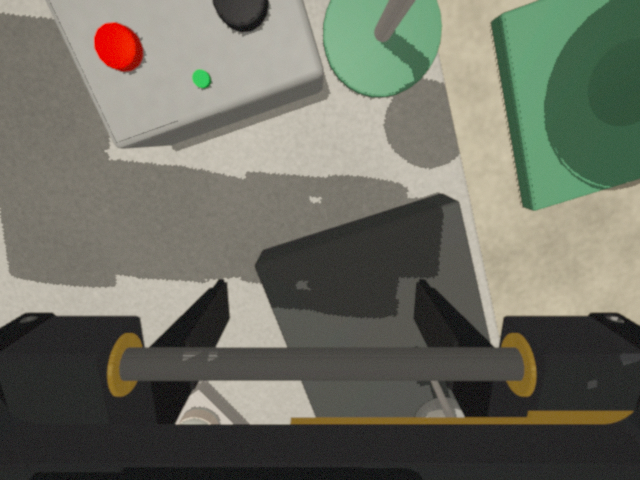

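```bash
python3 - <<'E'
from h import *
T=toolT();W=None
p=vision.read_camera('wrist');print(np.array(p['tool_from_camera']).round(2).tolist(),p['intrinsics'])
W=cam(p,T)
for uv in [(320,240),(320,100),(320,300)]: print((np.linalg.inv(T)@np.append(atz(p,uv,W,156-0),1)).round(), atz(p,uv,W,100).round())
# triangulate from masks
P={c:vision.read_camera(c) for c in ['scene','top']}
for q in ['knob','mouth']:
    for c in P:
        for r in vision.regions_of(P[c],q)[:3]:
            m=r['pixels'];ys,xs=np.nonzero(m);print(q,c,round(r['confidence'],2),m.sum(),xs.min(),xs.max(),ys.min(),ys.max(),xs.mean().round(1),ys.mean().round(1))
Ws,Wt=cam(P['scene']),cam(P['top'])
for n,a,b in [('knobtop',(117,320),(484,259)),('boss top',(371,263),(304,171))]:
    r=[ray(P['scene'],a,Ws),ray(P['top'],b,Wt)];X=tri(r);print(n,X.round(1),proj(P['scene'],X,Ws).round(1),proj(P['top'],X,Wt).round(1))
for n,b,z in [('knobtop',(484,259),110),('boss',(304,171),156)]: print(n,atz(P['top'],b,Wt,z).round(1))
for c in P:
    I=P[c]['pixels']
    for n,(u,v) in {'knob':{'scene':(117,320),'top':(482,262)}[c],'boss':{'scene':(371,268),'top':(304,172)}[c]}.items() if False else {'knob':{'scene':(117,320),'top':(482,262)}[c],'boss':{'scene':(371,268),'top':(304,172)}[c]}.items():
        cr=I[v-40:v+40,u-50:u+50];cv2.imwrite(f'pics/{c}_{n}.png',cv2.resize(cr,None,fx=6,fy=6,interpolation=cv2.INTER_CUBIC)[:,:,::-1])
a=[cv2.imread(f'pics/{c}_{n}.png') for c in ['scene','top'] for n in ['knob','boss']]
cv2.imwrite('pics/m.png',cv2.resize(np.vstack([np.hstack(a[:2]),np.hstack(a[2:])]),(750,600)))
E
```

```text
[[1.0, -0.0, 0.0, 0.82], [0.0, 0.96, 0.29, -80.52], [-0.0, -0.29, 0.96, -170.34], [0.0, 0.0, 0.0, 1.0]] [[363.51205224   0.         321.29802861]
 [  0.         363.51205224 243.61879604]
 [  0.           0.           1.        ]]
[  0. -15.  59.   1.] [197. 593. 100.]
[   0. -100.   59.    1.] [ 96. 627. 100.]
[ 0. 28. 59.  1.] [248. 577. 100.]
knob scene 0.69 675 103 132 311 343 117.7 327.1
knob scene 0.65 446 390 409 153 179 399.8 166.3
knob top 0.63 253 470 489 251 266 479.6 258.2
mouth scene 0.81 2896 338 401 248 304 369.0 276.5
mouth scene 0.64 3484 180 247 351 416 213.6 383.8
mouth top 0.85 2044 279 329 148 197 304.1 172.6
mouth top 0.69 1805 409 457 175 221 433.2 198.0
knobtop [ 477.3 -379.7  101.6] [114.2 320.4] [482.  258.5]
boss top [666.7  32.1 148.7] [369.  263.2] [302.7 170.1]
knobtop [ 475.2 -381.7  110. ]
boss [662.6  29.2 156. ]
```

View pics/m.png

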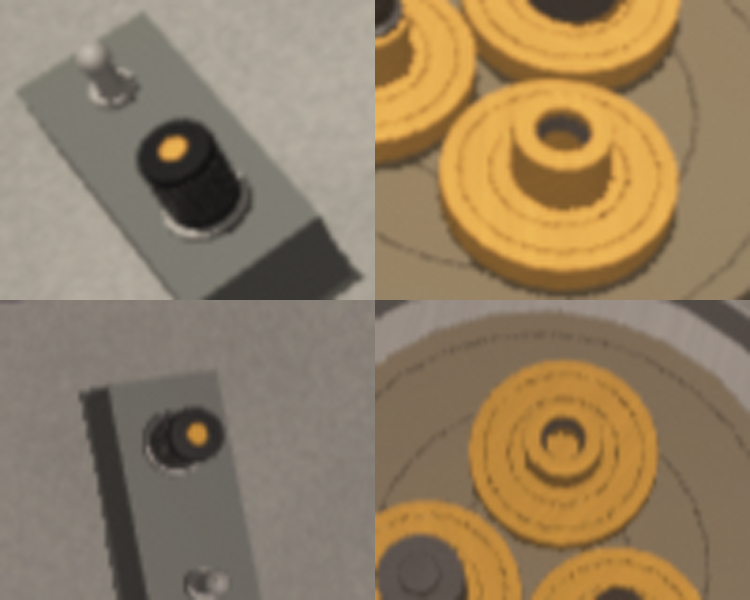

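```bash
python3 -m pendant '[[-28,46,-25,0],[-56,92,-50,0],[-84,138,-75,0],[-112,184,-100,0],[-140,230,-100,0],[-168,276,-100,0],[-196,322,-100,0],[-224,368,-100,0]]' && python3 -m pendant '[[-28,46,0,0],[-56,92,0,0],[-84,138,0,0],[-112,184,0,0],[-140,230,0,0],[-165,270,0,0],[-165,270,0,0]]'; python3 -c "
from h import *
T=toolT();print(T[:3,3],env.state()['tcp_rot'])"
```

```text
t: 2.85
eef_pos: [475.8, 264.5, 314.9]
tcp_rot: [3.141, -0.0, 1.253]
ft_force: [-0.2, -0.0, -0.3]
opening: 0.999
t: 3.72
eef_pos: [682.0, 20.6, 313.6]
tcp_rot: [-3.141, 0.0, 1.25]
ft_force: [-0.4, -0.8, 0.9]
opening: 1.002
[681.95731433  20.64493876 313.64729879] [-3.14097971e+00  1.16853966e-04  1.24981007e+00]
```

```bash
python3 - <<'E'
from h import *
T=toolT();p=vision.read_camera('wrist');save(p,'w1.png');W=cam(p,T);np.save('w1T.npy',T)
for q in ['mouth','block','block_k']:
  for r in vision.find_in(p,q)[:3]:
    X=W@np.append(r['at'],1); print(q,round(r['confidence'],2),X[:3].round(1),proj(p,X[:3],W).round())
E
```

```text
mouth 0.91 [ 638.8 -270.5   27.2] [ 98. 240.]
mouth 0.86 [666.   31.2 124.9] [325. 200.]
block 0.78 [582.5 110.  124.2] [378.  87.]
block 0.76 [ 633.4 -270.8   24.8] [ 97. 236.]
block 0.7 [557.4   6.8 122.8] [263.  98.]
block_k 0.78 [582.5 110.  124.2] [378.  87.]
block_k 0.76 [ 633.4 -270.8   24.8] [ 97. 236.]
block_k 0.7 [557.4   6.8 122.8] [263.  98.]
```

View pics/w1.png

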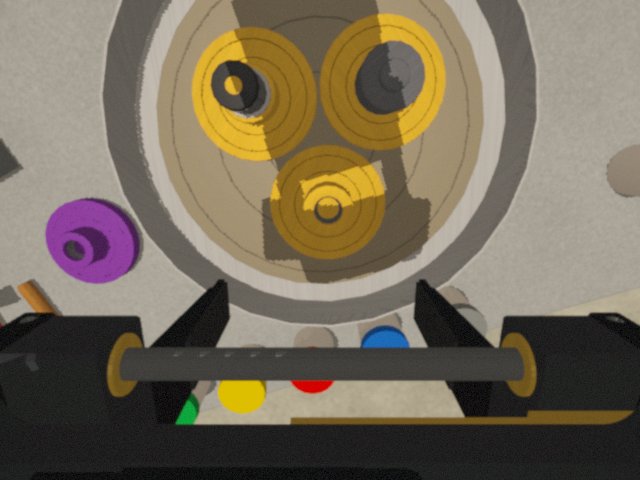

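```bash
python3 -m pendant '[[-56,-6,0,0],[-112,-13,0,0],[-168,-20,0,0],[-224,-26,0,0],[-280,-33,25,0],[-336,-40,50,0],[-392,-46,75,0],[-445,-52,95,0]]' && python3 -m pendant '[[0,0,0,0],[0,0,0,0]]'; python3 - <<'E'
from h import *
T=toolT();p=vision.read_camera('wrist');save(p,'w2.png');W=cam(p,T)
print(T[:3,3])
for q in ['knob','knob_grip','rack']:
  for r in vision.find_in(p,q)[:3]:
    X=W@np.append(r['at'],1); print(q,round(r['confidence'],2),X[:3].round(1),proj(p,X[:3],W).round())
I=cv2.imread('pics/w1.png')[160:260,270:390];cv2.imwrite('pics/w1z.png',cv2.resize(I,None,fx=6,fy=6,interpolation=cv2.INTER_CUBIC))
E
```

```text
t: 4.92
eef_pos: [491.5, -382.6, 219.6]
tcp_rot: [3.141, -0.0, 1.255]
ft_force: [1.1, 0.1, 0.3]
opening: 1.003
t: 5.18
eef_pos: [491.8, -381.7, 220.2]
tcp_rot: [3.14, -0.0, 1.256]
ft_force: [-0.1, 0.0, 0.0]
opening: 1.002
[ 491.79520235 -381.67279903  220.23910159]
knob 0.89 [ 472.9 -375.6  110.6] [320. 215.]
knob_grip 0.93 [ 476.8 -376.2  112.2] [320. 221.]
knob_grip 0.31 [ 390.  -392.5   92.9] [265. 117.]
rack 0.58 [ 423.5 -388.    60.5] [289. 156.]
rack 0.22 [ 475.  -377.2  115.5] [318. 220.]
```

View pics/w2.png

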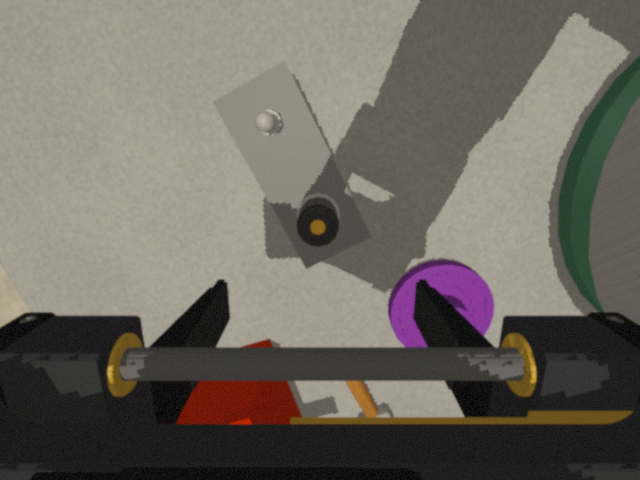

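View pics/w1z.png

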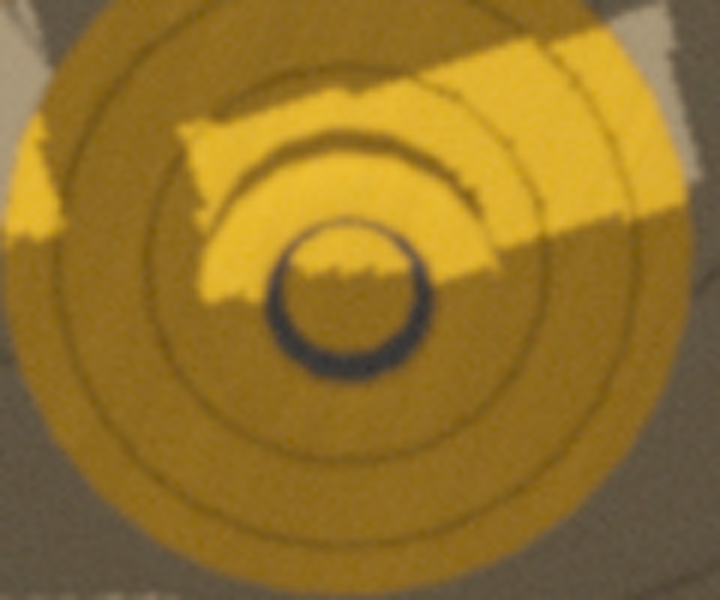

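```bash
cat > m1.py <<'E'
from h import *
Ps=vision.read_camera('scene');Pt=vision.read_camera('top');pw=vision.read_camera('wrist')
Ws,Wt=cam(Ps),cam(Pt);T2=toolT();W2=cam(pw,T2);W1=cam(pw,np.load('w1T.npy'))
for n,rs in {'knob':[(Ps,(113.1,319.5),Ws),(Pt,(484.5,258),Wt),(pw,(317.5,227.5),W2)],'mouth':[(Ps,(371.4,262.1),Ws),(Pt,(304.1,168.8),Wt),(pw,(328.3,210),W1)]}.items():
    R=[ray(*a) for a in rs]
    print(n,'all',tri(R).round(1),'s+w',tri([R[0],R[2]]).round(1),'t+s',tri(R[:2]).round(1),[ (proj(a[0],tri(R),a[2])-a[1]).round(1) for a in rs])
    z=110 if n=='knob' else 156
    print('atz',[atz(*a,z).round(1) for a in rs])
E
python3 m1.py
```

```text
knob all [ 480.  -381.2  110. ] s+w [ 481.7 -380.3  110.8] t+s [ 478.2 -381.9  107.4] [array([-0.8, -0.1]), array([-0.8, -1.1]), array([-1.5, -2. ])]
atz [array([ 481.1, -380.1,  110. ]), array([ 477.5, -383. ,  110. ]), array([ 481.9, -380.5,  110. ])]
mouth all [669.9  31.7 154.9] s+w [670.8  33.  155.5] t+s [669.5  31.2 155. ] [array([-1.2,  0.2]), array([-1.2, -0.8]), array([-1.2, -0.4])]
atz [array([671.3,  33. , 156. ]), array([667.7,  29. , 156. ]), array([670.4,  32.6, 156. ])]
```

```bash
python3 -m pendant '[[-2,-10,25,0],[-2,-10,50,0],[-2,-10,75,0],[-2,-10,75,0]]'; python3 - <<'E'
from h import *
T=toolT();p=vision.read_camera('wrist');save(p,'w3.png');W=cam(p,T);print(T[:3,3])
np.save('w3T.npy',T)
for q in ['knob','knob_grip']:
  for r in vision.find_in(p,q)[:1]:
    X=W@np.append(r['at'],1); print(q,round(r['confidence'],2),X[:3].round(1),proj(p,X[:3],W).round())
print('expected dot',proj(p,[481.5,-380.5,110],W))
E
```

```text
t: 6.02
eef_pos: [481.5, -380.1, 143.7]
tcp_rot: [-3.14, -0.002, 1.257]
ft_force: [0.7, 0.3, -0.0]
opening: 1.002
[ 481.49536213 -380.07467486  143.69838318]
knob 0.85 [ 470.1 -376.8  113.4] [319. 258.]
knob_grip 0.84 [ 475.7 -378.1  112. ] [319. 266.]
expected dot [318.666597   275.07845496]
```

View pics/w3.png

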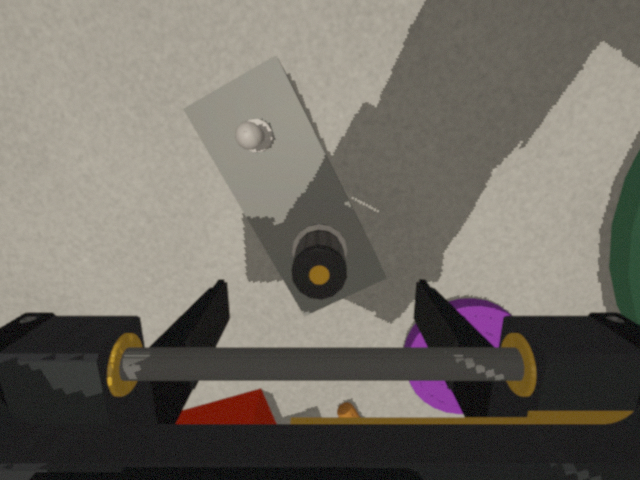

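```bash
python3 -m pendant '[[0,0,30,0],[0,0,55,0],[0,0,68,0],[0,0,72,0],[0,0,72.5,0]]' && python3 -m pendant '[[0,0,0,0],[0,0,0,0],[0,0,0,0],[0,0,0,0],[0,0,0,0],[0,0,0,0]]' 1
```

```text
t: 6.8
eef_pos: [482.8, -381.4, 74.3]
tcp_rot: [3.138, 0.001, 1.257]
ft_force: [-0.6, -0.1, -0.9]
opening: 0.997
t: 7.55
eef_pos: [482.8, -381.4, 74.3]
tcp_rot: [3.138, 0.001, 1.257]
ft_force: [0.4, 0.0, -0.5]
opening: 0.429
```

```bash
python3 -m pendant '[[0,0,0,0],[0,0,0,0],[0,0,0,0]]'
```

```text
t: 7.92
eef_pos: [482.8, -381.4, 74.3]
tcp_rot: [3.138, 0.001, 1.257]
ft_force: [-0.2, 0.0, -0.0]
opening: 0.354
```

```bash
python3 -m pendant '[[0,0,0,0],[0,0,-5,0],[0,0,-25,0],[0,0,-60,0],[0,0,-100,0],[0,0,-140,0],[0,0,-140,0]]'; python3 - <<'E'
from h import *
T=toolT();p=vision.read_camera('wrist');save(p,'w4.png');W=cam(p,T);print(T[:3,3],env.state()['ft_force'],env.state()['opening'])
for dz in (10,11,12,13,14,15): print(dz,proj(p,(T@[0,0,-(50-dz),1])[:3],W).round(1))
E
```

```text
t: 8.8
eef_pos: [483.1, -381.8, 217.5]
tcp_rot: [3.133, 0.003, 1.257]
ft_force: [0.2, -0.2, -2.3]
opening: 0.351
[ 483.10140243 -381.76219609  217.46405483] [-0.18512211  0.3574734  -2.0157164 ] 0.3503450823515039
10 [318.8 341.5]
11 [318.8 340.2]
12 [318.8 338.9]
13 [318.9 337.6]
14 [318.9 336.3]
15 [318.9 335. ]
```

View pics/w4.png

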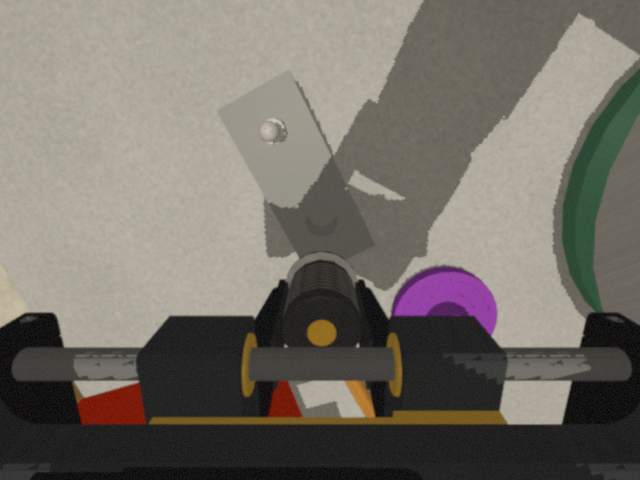

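```bash
python3 -m pendant '[[50,6,-25,0],[106,12,-50,0],[164,19,-50,0],[222,25,-50,0],[280,32,-50,0],[338,39,-50,0],[396,45,-50,0],[440,51,-50,0]]' && python3 -m pendant '[[11,1,0,0],[11,1,0,0],[11,1,0,0]]'; python3 - <<'E'
from h import *
T=toolT();p=vision.read_camera('wrist');save(p,'w5.png');W=cam(p,T);print(T[:3,3],env.state()['ft_force'],env.state()['opening'],env.state()['tcp_rot'])
print(proj(p,[670.5,32.5,156],W))
for o in [(0,0),(0.6,-1.5)]: 
  X=(T@[o[0],o[1],0,1])[:3];X[2]=156;print(proj(p,X,W))
  X=(T@[o[0],o[1],0,1])[:3];X[2]=155;print(proj(p,X,W))
I=cv2.imread('pics/w5.png');I=I[150:350,220:420];cv2.imwrite('pics/w5z.png',cv2.resize(I,None,fx=3,fy=3,interpolation=cv2.INTER_CUBIC))
E
```

```text
t: 9.85
eef_pos: [666.9, 24.1, 262.8]
tcp_rot: [3.139, 0.002, 1.258]
ft_force: [0.2, -0.3, -1.7]
opening: 0.354
t: 10.22
eef_pos: [670.7, 32.9, 262.3]
tcp_rot: [3.14, 0.003, 1.257]
ft_force: [-0.2, -0.3, -1.6]
opening: 0.352
[670.74628057  32.91645247 262.28603138] [ 0.05397594 -0.52709703 -1.56884904] 0.3501985391064227 [3.13943952e+00 2.65725248e-03 1.25617435e+00]
[319.52396594 240.70999349]
[320.12003165 240.83797984]
[320.1255768  240.48517099]
[320.87647086 239.01849816]
[320.879514   238.67119868]
```

View pics/w5z.png

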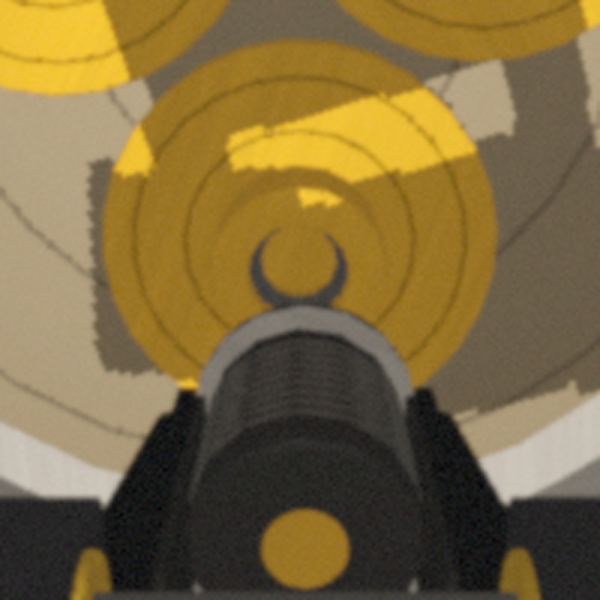

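```bash
python3 - <<'E'
from h import *
T=toolT();p=vision.read_camera('wrist')
a=np.linspace(0,2*np.pi,200)
out=[]
for f,TT,(u0,v0) in [('pics/w1.png',np.load('w1T.npy'),(255,140)),('pics/w5.png',T,(245,150))]:
    W=cam(p,TT);S=5
    I=cv2.imread(f)[v0:v0+130,u0:u0+140];I=cv2.resize(I,None,fx=S,fy=S,interpolation=cv2.INTER_CUBIC)
    c=(670.5,32.5)
    for R,z,col in [(58,124,(255,0,0)),(24,156,(0,255,0)),(13.3,156,(0,0,255))]:
        q=np.array([(proj(p,[c[0]+R*np.cos(t),c[1]+R*np.sin(t),z],W)-[u0-.5,v0-.5])*S for t in a]).astype(int)
        cv2.polylines(I,[q],True,col,1)
    out.append(I)
cv2.imwrite('pics/ov1.png',cv2.resize(out[0],None,fx=1,fy=.92));cv2.imwrite('pics/ov2.png',cv2.resize(out[1],None,fx=1,fy=.92))
E
```

```text
(no output)
```

View pics/ov1.png

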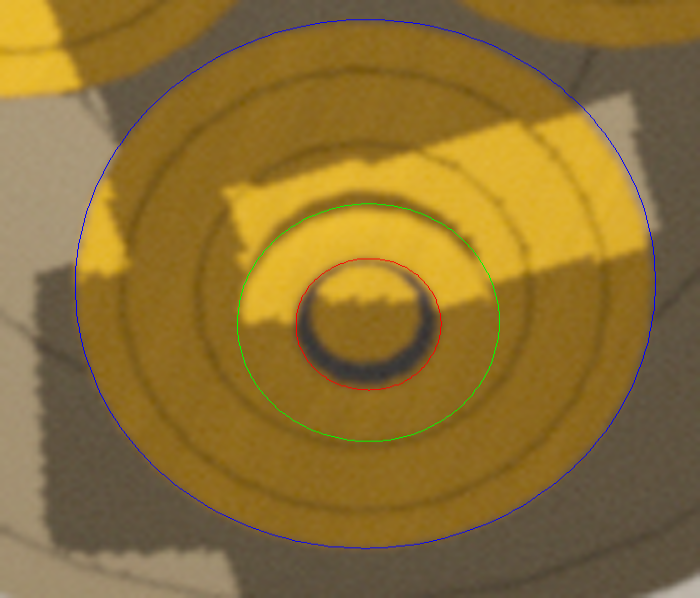

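View pics/ov2.png

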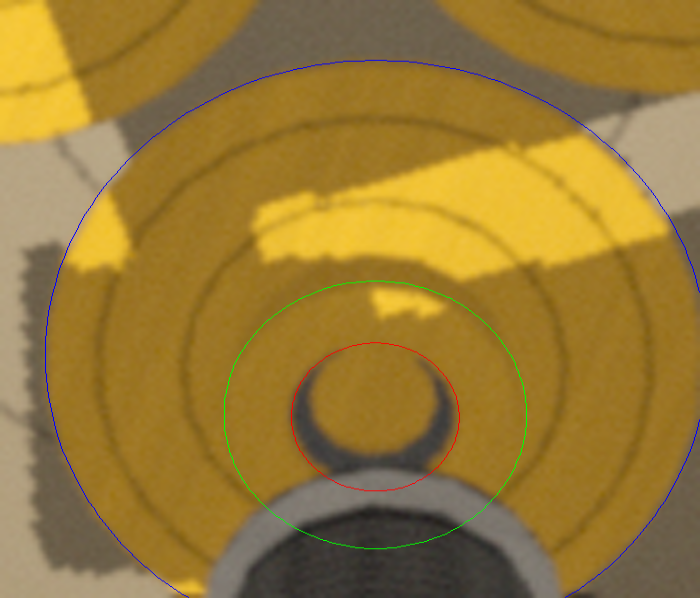

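```bash
python3 -m pendant '[[-1.2,1.2,0,0],[-1.2,1.2,25,0],[-1.2,1.2,45,0],[-1.2,1.2,60,0],[-1.2,1.2,66,0],[-1.2,1.2,66,0],[-1.2,1.2,66,0]]';python3 - <<'E'
from h import *
s=env.state();T=toolT(s);print(T[:3,3],s['ft_force'],s['moment'])
p=vision.read_camera('wrist');save(p,'w6.png');p=vision.read_camera('scene');save(p,'s6.png')
I=cv2.imread('pics/s6.png')[180:320,290:450];J=cv2.imread('pics/w6.png')[150:350,220:420]
cv2.imwrite('pics/m6.png',np.hstack([cv2.resize(I,(460,400),interpolation=cv2.INTER_CUBIC)[:,60:],cv2.resize(J,(400,400))]))
E
```

```text
t: 11.2
eef_pos: [672.1, 31.1, 197.6]
tcp_rot: [3.138, 0.002, 1.256]
ft_force: [-0.0, -0.3, -0.5]
opening: 0.354
[672.07358092  31.07605575 197.56603208] [-0.02630881 -0.28528366 -0.51673776] [0.02228079 0.03604279 0.03472303]
```

View pics/m6.png

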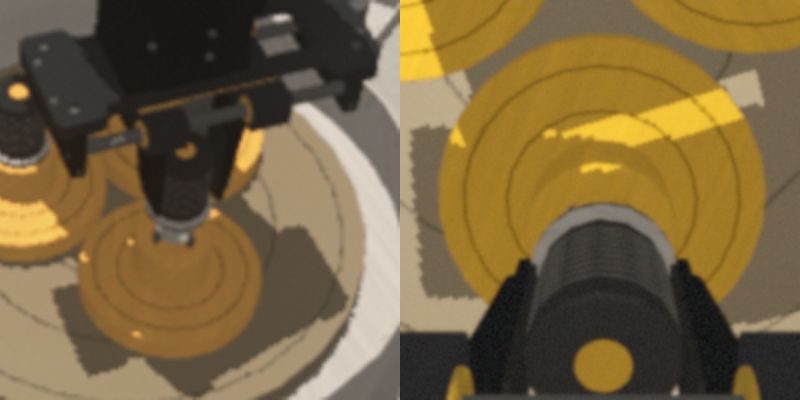

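```bash
python3 -m pendant '[[0,0,2,0],[0,0,4,0],[0,0,6,0],[0,0,8,0],[0,0,9,0],[0,0,9,0]]'; python3 -m pendant '[[0,0,1.5,0],[0,0,3,0],[0,0,3,0]]'; python3 -m pendant '[[0,0,1.5,0],[0,0,3,0],[0,0,3,0]]'
```

```text
t: 12.05
eef_pos: [672.0, 31.1, 188.4]
tcp_rot: [3.138, 0.002, 1.256]
ft_force: [0.4, 0.1, -1.4]
opening: 0.353
t: 12.42
eef_pos: [672.0, 31.1, 185.2]
tcp_rot: [3.138, 0.002, 1.256]
ft_force: [-0.4, -0.1, -1.0]
opening: 0.354
t: 12.8
eef_pos: [672.2, 30.7, 182.2]
tcp_rot: [3.138, 0.003, 1.256]
ft_force: [0.6, -2.7, -0.8]
opening: 0.351
```

```bash
python3 -m pendant '[[-0.7,0.2,0.5,0],[-0.7,0.2,1,0],[-0.7,0.2,1,0]]'; python3 -m pendant '[[0,0,1,0],[0,0,2,0],[0,0,2,0]]'
```

```text
t: 13.18
eef_pos: [672.2, 30.2, 181.3]
tcp_rot: [3.138, 0.002, 1.256]
ft_force: [0.6, 0.5, 1.0]
opening: 0.354
t: 13.55
eef_pos: [672.4, 30.2, 179.9]
tcp_rot: [3.137, 0.002, 1.256]
ft_force: [0.6, -0.7, 5.1]
opening: 0.356
```

```bash
python3 -m pendant '[[0,0,1,0],[0,0,1.5,0],[0,0,1.5,0]]'; python3 -m pendant '[[0,0,1,0],[0,0,1.5,0],[0,0,1.5,0]]';python3 -m pendant '[[0,0,1,0],[0,0,1.5,0],[0,0,1.5,0]]'
```

```text
t: 13.92
eef_pos: [672.5, 30.2, 178.7]
tcp_rot: [3.136, 0.002, 1.256]
ft_force: [0.5, 0.0, 5.7]
opening: 0.356
t: 14.3
eef_pos: [672.6, 30.2, 177.7]
tcp_rot: [3.136, 0.002, 1.256]
ft_force: [0.1, 0.2, 5.8]
opening: 0.35
t: 14.68
eef_pos: [672.3, 30.2, 175.7]
tcp_rot: [3.137, 0.002, 1.256]
ft_force: [0.7, 0.5, -3.0]
opening: 0.355
```

```bash
python3 -m pendant '[[0,0,1.5,0],[0,0,3,0],[0,0,3,0]]'; python3 -m pendant '[[0,0,1,0],[0,0,1.5,0],[0,0,1.5,0]]'
```

```text
t: 15.05
eef_pos: [672.2, 30.2, 172.4]
tcp_rot: [3.137, 0.002, 1.256]
ft_force: [1.2, 0.1, -2.0]
opening: 0.352
t: 15.42
eef_pos: [672.2, 30.2, 170.9]
tcp_rot: [3.137, 0.002, 1.256]
ft_force: [-0.0, 0.4, -1.7]
opening: 0.352
```

```bash
python3 -m pendant '[[0,0,0.5,0],[0,0,1,0],[0,0,1,0]]'; python3 -m pendant '[[0,0,0.5,0],[0,0,1,0],[0,0,1,0]]'
```

```text
t: 15.8
eef_pos: [672.3, 30.2, 170.3]
tcp_rot: [3.137, 0.002, 1.256]
ft_force: [-0.9, -0.5, 2.9]
opening: 0.355
t: 16.18
eef_pos: [672.3, 30.1, 170.2]
tcp_rot: [3.136, 0.002, 1.256]
ft_force: [-2.7, -0.3, 8.2]
opening: 0.355
```

```bash
python3 -m pendant '[[0,0,0.8,0],[0,0,0.8,0],[0,0,0.8,0],[0,0,0.8,0]]';python3 - <<'E'
from h import *
s=env.state();print(s['ft_force'],s['eef_pos'])
p=vision.read_camera('wrist');save(p,'w7.png');p=vision.read_camera('scene');save(p,'s7.png')
I=cv2.imread('pics/s7.png')[180:320,290:450];J=cv2.imread('pics/w7.png')[150:350,220:420]
cv2.imwrite('pics/m7.png',np.hstack([cv2.resize(I,(460,400),interpolation=cv2.INTER_CUBIC)[:,60:],cv2.resize(J,(400,400))]))
E
```

```text
t: 16.68
eef_pos: [672.3, 30.1, 170.3]
tcp_rot: [3.135, 0.002, 1.256]
ft_force: [-4.2, 0.4, 7.6]
opening: 0.354
[-4.16602994  0.38015374  7.6405492 ] [672.34474252  30.14675603 170.2521267 ]
```

View pics/m7.png

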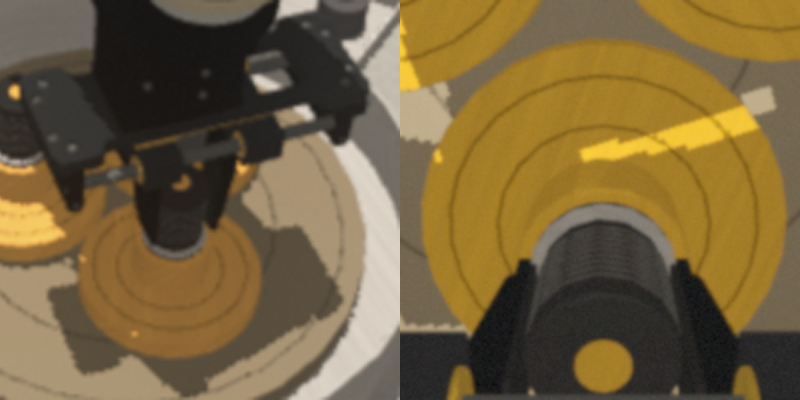

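```bash
python3 -m pendant '[[-0.1,-0.3,-0.5,0],[-0.1,-0.3,-0.8,0],[-0.1,-0.3,-0.8,0]]'; python3 -m pendant '[[0,0,-0.4,0],[0,0,-0.6,0],[0,0,-0.6,0]]'
```

```text
t: 17.15
eef_pos: [672.0, 30.2, 170.7]
tcp_rot: [3.136, 0.002, 1.256]
ft_force: [0.5, -0.2, -1.9]
opening: 0.352
t: 17.52
eef_pos: [672.0, 30.2, 171.3]
tcp_rot: [3.136, 0.002, 1.256]
ft_force: [0.4, -0.2, -1.3]
opening: 0.353
```

```bash
for i in 1 2 3; do python3 -m pendant '[[0,0,-0.4,0],[0,0,-0.7,0],[0,0,-0.7,0]]' | grep -E 'eef|ft'; done
```

```text
eef_pos: [672.0, 30.2, 172.1]
ft_force: [-0.2, 0.6, -0.3]
eef_pos: [671.9, 30.2, 172.6]
ft_force: [-0.3, -0.1, -3.2]
eef_pos: [671.8, 30.2, 173.0]
ft_force: [2.2, -0.2, -6.8]
```

```bash
python3 -m pendant '[[0,0.2,-0.5,0],[0,0.2,-0.8,0],[0,0.2,-0.8,0]]' | grep -E 'eef|ft'; python3 - <<'E'
from h import *
s=env.state();print(s['ft_force'],s['eef_pos'],s['t'])
E
```

```text
eef_pos: [671.8, 30.2, 173.3]
ft_force: [1.4, 1.5, -11.9]
[  1.44616324   1.52357496 -11.93979499] [671.81768551  30.21462384 173.26841632] 19.025
```

```bash
python3 -m pendant '[[0,0.1,-0.7,0],[0,0.1,-0.7,0],[0,0.1,-0.7,0]]' | grep -E 'eef|ft';python3 - <<'E'
from h import *
import numpy as np
a=[]
for i in range(6):
    p=vision.read_camera('top'); a.append(env.state()['ft_force'])
print(np.round(a,1),env.state()['eef_pos'],env.state()['t'])
E
```

```text
eef_pos: [671.7, 30.2, 173.5]
ft_force: [1.8, -0.2, -16.2]
[[  2.4   0.3 -17.4]
 [  2.2  -0.2 -16.8]
 [  1.4   0.3 -16.2]
 [  1.6   0.4 -16.7]
 [  1.6  -0.5 -15.6]
 [  2.3   0.5 -16.1]] [671.87536519  30.1741151  173.87062892] 19.7
```

```bash
cat > f.py <<'E'
from h import *
import sys
a=[];z=[]
for i in range(int(sys.argv[1])):
    vision.read_camera('top'); s=env.state();a.append(s['ft_force']);z.append(s['eef_pos'][2])
print(np.round(np.mean(a,0),1),np.round([x[2] for x in a],1),np.round(z,2),env.state()['t'])
E
python3 -m pendant '[[0,0.1,-0.5,0],[0,0.1,-0.5,0]]' | grep -E 'eef|ft';python3 f.py 8
```

```text
eef_pos: [671.8, 30.1, 174.1]
ft_force: [1.7, 0.9, -18.6]
[ -0.    0.1 -15.7] [-18.5 -16.9 -16.2 -15.5 -13.9 -15.5 -14.8 -14. ] [174.17 174.16 174.2  174.37 174.51 174.72 174.7  174.7 ] 20.35
```

```bash
python3 f.py 4; python3 - <<'E'
from h import *
p=vision.read_camera('wrist');save(p,'w8.png')
a=cv2.imread('pics/w7.png')[150:350,220:420];b=cv2.imread('pics/w8.png')[150:350,220:420]
cv2.imwrite('pics/m8.png',np.hstack([cv2.resize(x,(400,400)) for x in (a,b)]))
E
```

```text
[ -0.6   0.4 -13. ] [-13.8 -13.  -12.8 -12.6] [174.71 174.67 174.67 174.65] 20.55
```

View pics/m8.png

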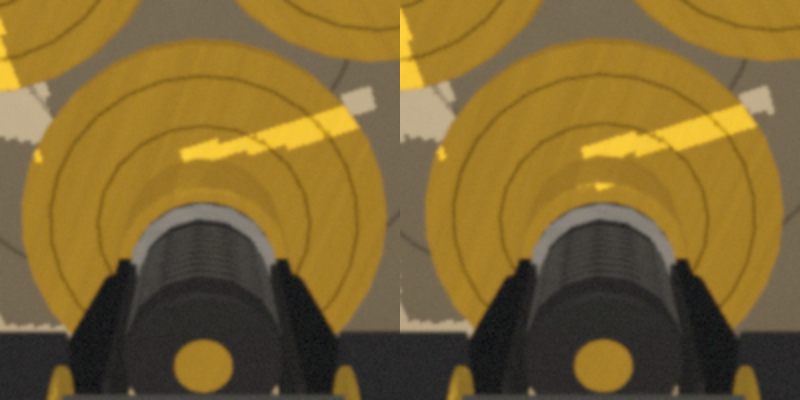

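```bash
python3 f.py 12
```

```text
[ -0.4  -0.3 -10.6] [-12.9 -11.9 -10.6 -10.8 -10.4  -9.7 -11.6 -10.4 -10.7  -9.9  -8.9  -9.3] [174.66 174.66 174.63 174.64 174.65 174.66 174.63 174.65 174.64 174.66
 174.63 174.61] 21.2
```

```bash
python3 -m pendant '[[0,0,-0.3,0],[0,0,-0.35,0]]' | grep -E 'eef|ft';python3 f.py 3
```

```text
eef_pos: [672.1, 30.2, 174.7]
ft_force: [-0.1, -0.7, -13.4]
[  0.9   0.5 -13.5] [-13.1 -14.  -13.5] [174.67 174.69 174.71] 21.6
```

```bash
python3 f.py 5; python3 -m pendant '[[0,0,-0.25,0],[0,0,-0.25,0],[0,0,-0.25,0]]' | grep -E 'eef|ft';python3 f.py 5
```

```text
[  0.7  -0.2 -14.9] [-14.4 -13.9 -14.6 -15.6 -16. ] [174.71 174.72 174.73 174.71 174.74] 21.85
eef_pos: [672.0, 30.2, 174.8]
ft_force: [1.2, 0.1, -16.9]
[  1.1  -0.1 -17.3] [-16.5 -17.8 -17.7 -17.5 -17.1] [174.83 174.81 174.83 174.83 174.82] 22.475
```

```bash
python3 -m pendant '[[0,0,0.1,0],[0,0,0.1,0]]' | grep -E 'eef|ft';python3 f.py 4
```

```text
eef_pos: [672.0, 30.2, 174.8]
ft_force: [1.1, 0.1, -16.1]
[  1.1  -0.1 -16.2] [-15.8 -16.8 -15.7 -16.6] [174.79 174.81 174.81 174.81] 22.925
```

```bash
python3 -m pendant '[[0,0,0.3,0],[0,0,0.3,0]]' | grep -E 'eef|ft';python3 f.py 3
```

```text
eef_pos: [672.1, 30.1, 174.8]
ft_force: [0.9, -0.5, -14.8]
[ -0.4  -0.4 -13.4] [-13.1 -14.  -13.2] [174.7  174.71 174.69] 23.325
```

Pull is about 12 N net of the knob's weight; hold at the present pose.

```bash
python3 -m pendant '[[0,0,0,0],[0,0,0,0]]' | grep -E 'eef|ft';python3 f.py 3;  python3 -m pendant '[[0,0,0,0],[0,0,0,0]]' | grep -E 'eef|ft';python3 f.py 3
```

```text
eef_pos: [672.1, 30.1, 174.7]
ft_force: [-0.3, 0.4, -13.8]
[  0.3   0.5 -14.3] [-14.  -13.6 -15.3] [174.69 174.69 174.73] 23.725
eef_pos: [672.1, 30.1, 174.7]
ft_force: [-0.1, 0.1, -13.9]
[  0.4  -0.  -13.8] [-14.2 -13.7 -13.6] [174.71 174.73 174.71] 24.125
```

```bash
python3 -m pendant '[[0,0,0,0],[0,0,0,0],[0,0,0,0],[0,0,0,0]]' | grep -E 'eef|ft'; python3 f.py 2; python3 -m pendant '[[0,0,0.8,0],[0,0,1.5,0],[0,0,1.5,0]]'| grep -E 'eef|ft'; python3 -m pendant '[[0,0,0.8,0],[0,0,1.5,0],[0,0,1.5,0]]'| grep -E 'eef|ft'
```

```text
eef_pos: [672.1, 30.1, 174.7]
ft_force: [0.6, -0.4, -13.9]
[  0.    0.7 -14.6] [-14.4 -14.7] [174.7  174.71] 24.725
eef_pos: [672.1, 30.2, 173.3]
ft_force: [0.4, 0.5, -9.3]
eef_pos: [672.5, 30.2, 172.4]
ft_force: [0.4, -0.0, -1.9]
```

```bash
for i in 1 2 3; do python3 -m pendant '[[0,0,0.5,0],[0,0,0.8,0],[0,0,0.8,0]]'| grep -E 'eef|ft'; done
```

```text
eef_pos: [672.7, 30.1, 171.8]
ft_force: [0.2, -0.4, -1.9]
eef_pos: [672.7, 30.1, 171.0]
ft_force: [0.7, -0.1, -1.6]
eef_pos: [672.8, 30.1, 170.3]
ft_force: [0.7, -0.5, -0.3]
```

```bash
for i in 1 2; do python3 -m pendant '[[0,0,0.5,0],[0,0,0.8,0],[0,0,0.8,0]]'| grep -E 'eef|ft'; done; python3 f.py 3
```

```text
eef_pos: [672.8, 30.1, 170.3]
ft_force: [-2.3, 0.0, 6.1]
eef_pos: [672.9, 30.1, 170.2]
ft_force: [-3.3, 0.1, 7.7]
[-3.1 -0.2  8.4] [8.6 8.7 7.9] [170.26 170.25 170.24] 27.5
```

```bash
python3 -m pendant '[[0,-0.3,-0.1,0],[0,-0.3,-0.1,0]]'| grep -E 'eef|ft';python3 -m pendant '[[0,0,0,0],[0,0,0,0],[0,0,0,0],[0,0,0,0],[0,0,0,0],[0,0,0,0]]' 0.3; python3 -m pendant '[[0,0,-5,0],[0,0,-20,0],[0,0,-45,0],[0,0,-80,0],[0,-20,-110,0],[0,-20,-110,0],[0,-20,-110,0]]'; python3 - <<'E'
from h import *
T=toolT();p=vision.read_camera('wrist');save(p,'w9.png');q=vision.read_camera('scene');save(q,'s9.png')
W=cam(p,T);Ws=cam(q);print(T[:3,3])
print(proj(p,[670.3,32.5,206],W),proj(q,[670.3,32.5,206],Ws))
I=cv2.imread('pics/s9.png')[180:320,290:450];J=cv2.imread('pics/w9.png')[100:350,195:445]
cv2.imwrite('pics/m9.png',np.hstack([cv2.resize(I,(460,400),interpolation=cv2.INTER_CUBIC)[:,60:],cv2.resize(J,(400,400))]))
E
```

```text
eef_pos: [672.7, 30.1, 170.3]
ft_force: [-0.4, -0.1, 2.1]
t: 28.5
eef_pos: [672.7, 30.1, 170.3]
tcp_rot: [3.133, 0.001, 1.256]
ft_force: [0.2, -0.4, -0.1]
opening: 0.701
t: 29.38
eef_pos: [652.8, 36.7, 280.0]
tcp_rot: [3.133, 0.001, 1.256]
ft_force: [0.3, 0.1, -0.3]
opening: 0.697
[652.83386696  36.69720369 279.96907264]
[321.73640061 276.53486466] [373.01744712 243.39258459]
```

View pics/m9.png

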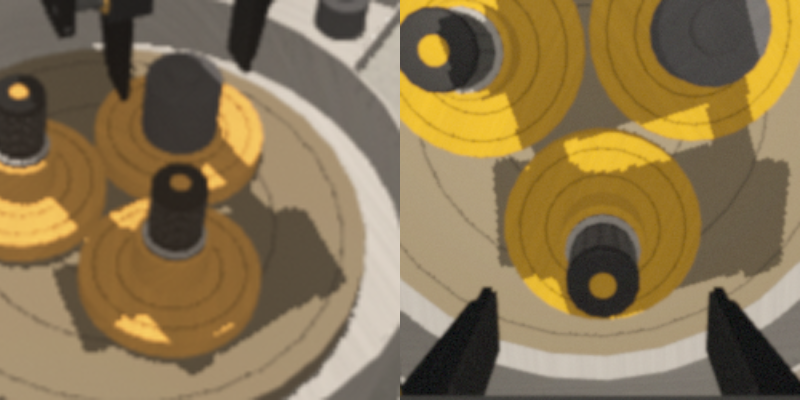

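View pics/s9.png

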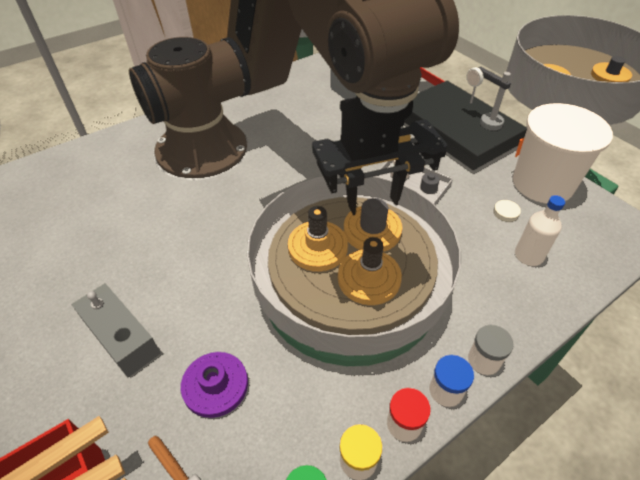

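```bash
python3 - <<'E'
from h import *
print(job.job_done(),env.state()['t'])
E
```

```text
the job is handed in; nothing more can be done
the job is handed in; nothing more can be done
```

The knob from the grey rack is clicked into the bare brass block, proof-pulled, set back down fully home and released. I handed the job in at about 29.5 s; it gave no verdict.

- **Pressing in:** the last force reading before the click was about 6 N. After it the knob dropped freely until the flange bottomed at a TCP height of 170.3 mm, where I expected it. I pressed it home with about 8 N.
- **Proof pull:** the knob lifted about 2 mm before it caught. I then held it for about 1.3 s at a wrist reading of 13–15 N, about 12 N on the block after taking off the knob's weight.
- **Uneven first pulls:** the arm's force drifts slowly. Before that steady hold it ranged from about 9 to 18.6 N at the wrist, so it left the 8–15.5 N window at times. It stayed below the block's 20.6 N weight throughout.
- **Final check:** the flange bottomed again at a TCP height of 170.25 mm. After release, the knob's top appeared within 1–2 pixels of its predicted home position in the wrist and scene pictures. Wrist force was near zero.
- **Bystanders:** the other two blocks and the drive pin looked unmoved. In the last picture the gripper hid part of the tray, so I did not fully re-check the weight and jar; the arm never went near them.

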